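Set four brass pillars level on the step jig for laser marking

ROBOT

A 6-joint arm with a two-finger parallel gripper is mounted at the origin on a cart in front of the work surface, level with it; the furniture and walls round the work are solid. World frame = base frame: x ahead of the robot, y to its left, z up, the work surface at z = 0. Lengths are in m, angles in rad, forces in N, time in s.
With the tool pointing down it reaches from about 0.3 to 0.775 m from the base axis. Payload 14.6 kg.
Tool frame: the origin (TCP) lies on the centre line of the jaws, within the pads' length; the fingertips stand 25 mm ahead of it and the grasp point (between the pads) lies 6 mm ahead of it (finger_overhang is the x of the fingertips in the tool frame, in m); x points along the fingers, z is the direction in which the jaws open and shut, and the axes are right-handed (so a half turn about x gives the same grasp; the last joint's range is limited). The gripper opens to 85 mm and grips with 20 to 120 N. Pads are 22 mm wide; open, the fingers measure 114 mm over their backs; the gripper's body (76 mm by 85 mm) begins 54 mm behind the grasp point. The pads swing forward as they close: fully open they stand 13 mm farther back than shut.
Start: joints at [1.154, 0.3, 1.521, -0, 1.321, -0.067], TCP at [0.188, 0.517, 0.256] pointing down, gripper open.
Joint ranges: [-3.03, 3.03], [-0.79, 2.21], [0.23, 2.52], [-1.04, 4.18], [0, 3.07], [-2.55, 2.55]. Speed limits (rad/s): [2.22, 2.22, 2.57, 3.14, 3.14, 3.14].

INTERFACE

Orientations are given as a rotation vector (axis times angle).
In Python, from bench import * gives the robot as it stands. The module is installed in compiled form; this text tells all that it offers.
- The arm moves only by the tool arm_command, never from a script. Its argument "series" is a list that holds one entry, the list of rows, each a list of 5 numbers: the shift along the tool's x, y, z in cm, then the turn about the tool's x in rad, then the finger opening in cm, from 0 to 8.54. In form: [[[x, y, z, twist, gripper], ...]]. A call has exactly 8 rows; each row shifts and turns the commanded pose from where the row before left it, along the tool's axes as they then stand; what a row does not reach is not made up. A row lasts 1/8 s, in which the tool goes at most 62.5 mm and 10.7 degrees, less where a joint would pass 70% of its speed; a pose out of reach is approached as far as the arm can. A call is refused whole if a number of a shift passes 6.25 or a number of a turn 0.188, either way. A call with a gripper value outside its range is refused whole. The fingers move at their own pace and stop on an object; "squeeze" is the grip in N (left out, the last holds). Time passes only in rows, so rows that do not move let the fingers close, or fill a call up. It gives the time, the measured TCP pose, the force and the opening at its end, in the units of the state.
- get_obs(): the state, without advancing time (a new reading comes with each control period).
- capture(name): name is "scene" or "top" or "wrist"; returns (picture, depth): 420x560x3 uint8, red, green, blue; 420x560 float32, m along the optical axis (not along the pixel's ray), 0 where there is no reading.
- camera_model(name): a dict with "K" (3x3 intrinsics, pixels), "D" ([k1, k2, p1, p2, k3] as OpenCV has them; the pictures are not rectified), "camera_from_world" (4x4, takes a point from world to camera coordinates); the wrist camera has in their place "tool_from_camera" (4x4, takes a point from camera to tool coordinates, whose origin is the TCP and whose axes are the tool frame's). Camera axes: x right, y up, looking along -z (the intrinsics and any distortion apply to the point x, -y, -z); pixel columns grow to the right and rows downward; lengths in m; the calibration is good to about 2 mm. A picture is of the moment at which its call begins: read the wrist's pose just before it. camera_model takes no time and is no camera call.
- sign_off(): hands the job in, once; it reports no verdict.
The state is a dict: "time_s": time; "q": joint angles; "qd": joint speeds; "joint_torque": joint torques, N m; "ee_pos": TCP position; "ee_rot": TCP orientation; "contact_force": force on the tool from outside, world axes, zero at the start; "moment": the same for the moment, N m; "grip_width": opening from 0.0 (shut) to 1.0 (fully open).
Only numpy, scipy, OpenCV 4.12 (cv2) and the standard library are available. Lean on these libraries where they do the work, as an engineer would, in place of code of your own. Each camera call takes 0.05 s, during which the arm holds its last target. There are 200 camera calls.

TASK

The laser marks the top faces of the four brass pillars in one pass, so all four tops must come to one height. Stand the pillars upright along the step jig in order of height, one on each step and centred on its round black pad: the longest on the lowest step, and so on up to the shortest on the highest. Do not let a pillar fall over.

Things in the scene. Friction and masses are not known exactly. Their poses are not given: they have to be found in the camera images.
- pillar_25: shortest of the four loose turned brass pillars: plain upright cylinder 32 mm in diameter and 25 mm tall, with a small dark tapped hole in its flat top; stands upright on the worktop (z = 0). Origin: centre of its underside; z axis up along the pillar. At most 0.6 kg.
- pillar_40: second shortest of the four loose turned brass pillars: plain upright cylinder 32 mm in diameter and 40 mm tall, with a small dark tapped hole in its flat top; stands upright on the worktop (z = 0). Origin: centre of its underside; z axis up along the pillar. At most 0.6 kg.
- pillar_55: second longest of the four loose turned brass pillars: plain upright cylinder 32 mm in diameter and 55 mm tall, with a small dark tapped hole in its flat top; stands upright on the worktop (z = 0). Origin: centre of its underside; z axis up along the pillar. At most 0.6 kg.
- pillar_70: longest of the four loose turned brass pillars: plain upright cylinder 32 mm in diameter and 70 mm tall, with a small dark tapped hole in its flat top; stands upright on the worktop (z = 0). Origin: centre of its underside; z axis up along the pillar. At most 0.6 kg.
- step_jig: fixed staircase of four aluminium steps (tops 15, 30, 45, 60 mm above the worktop) in a straight row on a dark base plate 228 x 66 mm; may lie at any angle. Each step: 56 mm along the row, 62 mm across, a flush round black pad 40 mm across at its middle. Origin: centre of the base's underside; x runs up the row from the lowest step to the highest; step centres at x = -84, -28, 28, 84 mm.
- step_highest: highest step of the jig, its top 60 mm above the worktop. Origin: centre of the round black pad, on the step's top face; axes as the jig's.
- step_third: third step of the jig, its top 45 mm above the worktop. Origin: centre of the round black pad, on the step's top face; axes as the jig's.
- step_second: second step of the jig, its top 30 mm above the worktop. Origin: centre of the round black pad, on the step's top face; axes as the jig's.
- step_lowest: lowest step of the jig, its top 15 mm above the worktop. Origin: centre of the round black pad, on the step's top face; axes as the jig's.
Things that resemble listed ones, but are neither listed nor needed, are in the scene too. Leave any red look-alike of the pillar_25 alone. What is shaped like the pillar_70 but blue is not meant.

How it is judged:
By the outcome, as a careful person would: the job done as asked, in the order asked, and still so for the second after the job is handed in, with the robot touching nothing.
It also fails if it takes over 86 s, if anything falls off the work surface, if the arm or the gripper's body presses on something with over 40 N, if the wrist force passes 120 N, or if a joint passes its speed limit or range.

## Working session

There is one attempt and no reset: what is moved stays moved. The work goes in short steps, Python scripts to look and compute and a tool call to move; the robot and the scene stay as the last step left them, time stands still between calls to the robot, and variables do not carry over. Pictures are saved under pics/ and viewed, about 12 in all and at most 16, crops included, and the job is handed in when it is done.

Besides the shell and the picture viewer there is one more tool, called after "Request:" in YAML: its name, and indented under it one key for each argument. arm_command: Moves the arm, as the interface text tells. Its arguments: {"type":"object","properties":{"series":{"type":"array"},"squeeze":{"type":"number"}},"required":["series"]}

```bash
mkdir -p pics; python3 - <<'E'
from bench import *
import cv2,numpy as np
o=get_obs();print({k:np.round(v,3).tolist() for k,v in o.items()})
for n in("scene","top"):
    p,d=capture(n);cv2.imwrite(f"pics/{n}0.png",p[:,:,::-1]);np.save(f"{n}0.npy",d);print(n,{k:np.round(v,3).tolist() for k,v in camera_model(n).items()},(d>0).mean())
print(camera_model("wrist"))
E
```

```text
{'time_s': 0.0, 'q': [1.154, 0.3, 1.522, -0.0, 1.321, -0.067], 'qd': [0.001, 0.002, 0.001, 0.0, -0.0, 0.001], 'joint_torque': [-0.001, -54.349, -36.18, -0.0, 0.004, -0.0], 'ee_pos': [0.188, 0.516, 0.256], 'ee_rot': [-0.948, 1.356, 0.947], 'contact_force': [0.065, 0.894, -0.356], 'moment': [0.013, -0.038, 0.016], 'grip_width': 0.999}
scene {'K': [[457.427, 0.0, 275.231], [0.0, 457.427, 209.167], [0.0, 0.0, 1.0]], 'D': [-0.045, 0.0, 0.0, 0.0, 0.0], 'camera_from_world': [[0.799, -0.601, 0.009, -0.397], [0.458, 0.617, 0.64, -0.36], [-0.39, -0.507, 0.769, -0.756], [0.0, 0.0, 0.0, 1.0]]} 0.9960884353741497
top {'K': [[473.46, 0.0, 277.277], [0.0, 473.46, 205.631], [0.0, 0.0, 1.0]], 'D': [-0.083, 0.0, 0.0, 0.0, 0.0], 'camera_from_world': [[-0.03, -1.0, -0.003, 0.11], [0.99, -0.03, 0.136, -0.546], [-0.136, 0.001, 0.991, -1.113], [0.0, 0.0, 0.0, 1.0]]} 0.9959863945578231
{'K': array([[329.10900526,   0.        , 282.75827016],
       [  0.        , 329.10900526, 214.22057903],
       [  0.        ,   0.        ,   1.        ]]), 'D': array([-0.06728572,  0.        ,  0.        ,  0.        ,  0.        ]), 'tool_from_camera': array([[-8.87512177e-04,  2.79181928e-01, -9.60237816e-01,
        -1.17329291e-01],
       [-2.54400917e-04,  9.60238100e-01,  2.79182245e-01,
         7.27395367e-02],
       [ 9.99999574e-01,  4.92063024e-04, -7.81198869e-04,
        -1.51780032e-03],
       [ 0.00000000e+00,  0.00000000e+00,  0.00000000e+00,
         1.00000000e+00]])}
```

View pics/scene0.png

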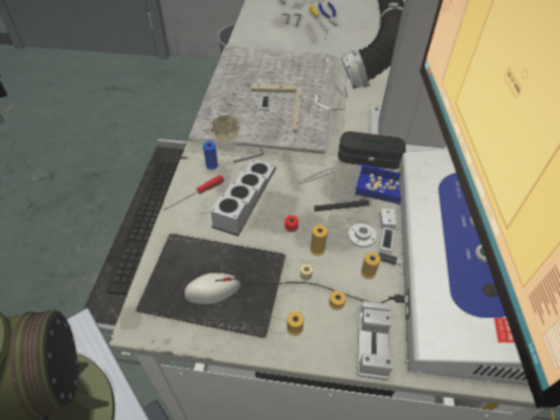

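View pics/top0.png

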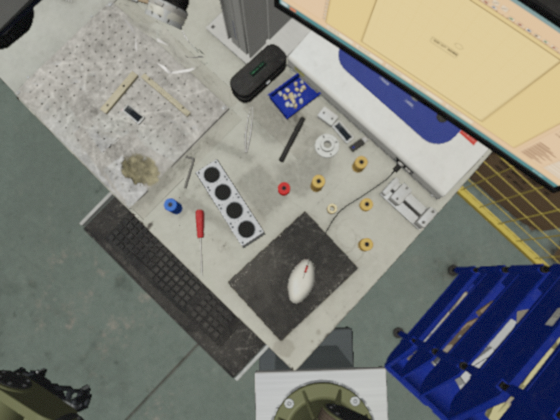

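The top view shows four brass pillars near (318,182), (361,163), (366,204) and (366,244). The jig's pads run from (211,174) to (250,229). The red look-alike is at (284,188) and the blue one at (172,206). The scene view agrees. Next I measure them in both views.

```bash
cat > h.py <<'E'
from bench import *
import cv2,numpy as np
from scipy.spatial.transform import Rotation as R
def cam(n,o=None):
    m=camera_model(n)
    if n=="wrist":
        T=np.eye(4);T[:3,:3]=R.from_rotvec(o["ee_rot"]).as_matrix();T[:3,3]=o["ee_pos"];W=T@m["tool_from_camera"]
    else: W=np.linalg.inv(m["camera_from_world"])
    return np.array(m["K"]),np.array(m["D"]),W
F=np.diag([1,-1,-1.])
def ray(c,px):
    K,D,W=c;u=cv2.undistortPoints(np.array(px,float).reshape(-1,1,2),K,D)[:,0]
    return W[:3,3],(W[:3,:3]@F@np.c_[u,np.ones(len(u))].T).T
def plane(c,px,z):
    o,r=ray(c,px);return o+r*((z-o[2])/r[:,2])[:,None]
def depthpts(c,px,d):
    o,r=ray(c,px);return o+r*np.array(d)[:,None]
def proj(c,P):
    K,D,W=c;q=(np.array(P,float).reshape(-1,3)-W[:3,3])@W[:3,:3]@F
    return cv2.projectPoints(q,np.zeros(3),np.zeros(3),K,D)[0][:,0]
def tri(ca,pa,cb,pb):
    A=[];b=[]
    for c,p in((ca,pa),(cb,pb)):
        o,r=ray(c,[p]);r=r[0]/np.linalg.norm(r[0]);M=np.eye(3)-np.outer(r,r);A.append(M);b.append(M@o)
    return np.linalg.lstsq(np.vstack(A),np.hstack(b),rcond=None)[0]
def cloud(c,d):
    v,u=np.nonzero(d>0);return depthpts(c,np.c_[u,v],d[v,u]),u,v
E
python3 - <<'E'
from h import *
for n,seeds,pads in(("top",[(318,182),(361,163),(366,204),(366,244)],[(211,174),(222,192),(235,211),(250,229)]),("scene",[(319,233),(371,260),(338,298),(296,321)],[(261,170),(250,180),(238,192),(229,206)])):
    p=cv2.imread(f"pics/{n}0.png");d=np.load(f"{n}0.npy");c=cam(n)
    P,u,v=cloud(c,d);H=np.zeros(d.shape);H[v,u]=P[:,2];XY=np.zeros(d.shape+(2,));XY[v,u]=P[:,:2]
    for s in seeds:
        w=np.s_[s[1]-20:s[1]+21,s[0]-18:s[0]+19]; hsv=cv2.cvtColor(p[w],cv2.COLOR_BGR2HSV)
        m=(hsv[...,1]>110)&(hsv[...,0]>8)&(hsv[...,0]<35)&(np.hypot(*(np.indices(hsv.shape[:2])-np.array([20,18])[:,None,None]))<20)
        h=H[w];zt=np.percentile(h[m],85);mm=np.abs(h-zt)<.006
        print(n,s,m.sum(),"z",zt.round(4),"xy",XY[w][mm].mean(0).round(4), "span",np.ptp(XY[w][mm],axis=0).round(3))
    for s in pads:
        w=np.s_[s[1]-3:s[1]+4,s[0]-3:s[0]+4];print(n,s,np.median(H[w]).round(4),np.median(XY[w].reshape(-1,2),axis=0).round(4))
p=cv2.imread("pics/top0.png");a=cv2.resize(p[130:280,150:400],None,fx=3.2,fy=3.2,interpolation=2)
p=cv2.imread("pics/scene0.png");
cv2.imwrite("pics/crop0.png",cv2.resize(a,(800,480)))
E
```

```text
top (318, 182) 137 z 0.0709 xy [ 0.6015 -0.0064] span [0.029 0.031]
top (361, 163) 131 z 0.0556 xy [ 0.6486 -0.113 ] span [0.03  0.027]
top (366, 204) 98 z 0.027 xy [ 0.5506 -0.1291] span [0.045 0.059]
top (366, 244) 113 z 0.0406 xy [ 0.449  -0.1181] span [0.029 0.029]
top (211, 174) 0.0148 [0.6371 0.2569]
top (222, 192) 0.0293 [0.5883 0.2281]
top (235, 211) 0.0438 [0.5384 0.1957]
top (250, 229) 0.0593 [0.4923 0.1594]
scene (319, 233) 323 z 0.0705 xy [ 0.6025 -0.0096] span [0.032 0.032]
scene (371, 260) 295 z 0.0562 xy [ 0.6488 -0.1168] span [0.032 0.03 ]
scene (338, 298) 209 z 0.0272 xy [ 0.5509 -0.1291] span [0.032 0.031]
scene (296, 321) 263 z 0.042 xy [ 0.4516 -0.1207] span [0.031 0.033]
scene (261, 170) 0.0155 [0.6388 0.2481]
scene (250, 180) 0.0312 [0.5908 0.2244]
scene (238, 192) 0.0453 [0.5396 0.1975]
scene (229, 206) 0.0606 [0.4948 0.164 ]
```

View pics/crop0.png

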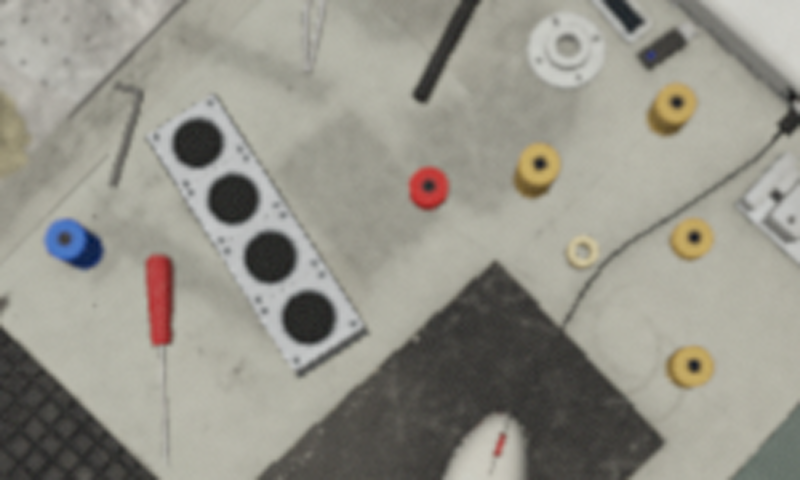

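All four pillars and the jig are identified by height: depth heights match 25/40/55/70 and 15/30/45/60. Next I refine the centres, check clearances and get the tool axes.

```bash
python3 - <<'E'
from h import *
o=get_obs();M=R.from_rotvec(o["ee_rot"]).as_matrix();print("tool axes cols\n",M.round(3))
ct,cs=cam("top"),cam("scene")
def cen(n,s,pad):
    p=cv2.imread(f"pics/{n}0.png");hsv=cv2.cvtColor(p,cv2.COLOR_BGR2HSV)
    m=(hsv[...,2]<70) if pad else None
    n_,l,st,ce=cv2.connectedComponentsWithStats(m.astype(np.uint8),connectivity=4)
    return ce[l[s[1],s[0]]],st[l[s[1],s[0]]][4]
Z=[.015,.03,.045,.06];Pt=[]
for a,b,z in zip([(211,174),(222,192),(235,211),(250,229)],[(261,170),(250,180),(238,192),(229,206)],Z):
    pa,na=cen("top",a,1);pb,nb=cen("scene",b,1);t=tri(ct,pa,cs,pb);Pt.append(t)
    print(na,nb,"tri",t.round(4),"top@z",plane(ct,[pa],z)[0,:2].round(4),"scene@z",plane(cs,[pb],z)[0,:2].round(4))
Pt=np.array(Pt);d=Pt[-1]-Pt[0];print("yaw",np.arctan2(d[1],d[0]),np.linalg.norm(d[:2]))
# tops: tapped hole = dark blob
for a,b in zip([(320,181),(362,162),(366,204),(366,244)],[(319,231),(371,258),(338,298),(296,320)]):
    q=[]
    for n,s in(("top",a),("scene",b)):
        g=cv2.imread(f"pics/{n}0.png",0).astype(float)[s[1]-6:s[1]+7,s[0]-6:s[0]+7]
        w=np.clip(90-g,0,None) ;i=np.indices(g.shape);q.append([s[0]-6+(w*i[1]).sum()/w.sum(),s[1]-6+(w*i[0]).sum()/w.sum()])
    print(np.round(q,1).tolist(),"tri",tri(ct,q[0],cs,q[1]).round(4))
d=np.load("top0.npy");P,_,_=cloud(ct,d)
for c in([.602,-.008],[.649,-.115],[.55,-.129],[.45,-.119]):
    r=P[:,:2]-c;rr=np.hypot(*r.T);m=(rr>.026)&(rr<.085)&(P[:,2]>.012)
    a=np.degrees(np.arctan2(r[:,1],r[:,0]));print(c)
    for k in range(-180,180,30):
        s=m&(a>=k)&(a<k+30)
        if s.sum()>3:print("  ang",k,"rmin",rr[s].min().round(3),"zmax",P[s,2].max().round(3))
E
```

```text
tool axes cols
 [[-0.    -0.939  0.343]
 [-0.001  0.343  0.939]
 [-1.     0.    -0.001]]
161 82 tri [0.6374 0.255  0.0166] top@z [0.6362 0.2559] scene@z [0.6398 0.2557]
164 100 tri [0.5896 0.2261 0.0317] top@z [0.5886 0.2269] scene@z [0.5919 0.2269]
178 118 tri [0.5417 0.1972 0.0463] top@z [0.5407 0.1979] scene@z [0.5436 0.1977]
184 147 tri [0.494  0.1683 0.0598] top@z [0.4928 0.1689] scene@z [0.4951 0.1677]
yaw -2.59805959007503 0.1675316821876636
[[318.2, 180.7], [319.4, 230.3]] tri [ 0.6025 -0.0064  0.0701]
[[361.1, 161.5], [372.1, 257.9]] tri [ 0.6496 -0.1141  0.056 ]
[[366.5, 203.7], [337.6, 296.8]] tri [ 0.5502 -0.1275  0.0255]
[[366.5, 243.9], [295.1, 318.4]] tri [ 0.4507 -0.119   0.0403]
[0.602, -0.008]
  ang -180 rmin 0.057 zmax 0.028
  ang -150 rmin 0.059 zmax 0.027
  ang 60 rmin 0.073 zmax 0.028
  ang 90 rmin 0.069 zmax 0.03
[0.649, -0.115]
  ang -120 rmin 0.075 zmax 0.044
  ang -90 rmin 0.072 zmax 0.068
  ang -60 rmin 0.069 zmax 0.069
  ang -30 rmin 0.057 zmax 0.067
  ang 0 rmin 0.048 zmax 0.014
  ang 30 rmin 0.07 zmax 0.025
[0.55, -0.129]
  ang -120 rmin 0.065 zmax 0.052
  ang -90 rmin 0.045 zmax 0.055
  ang -60 rmin 0.043 zmax 0.041
  ang 0 rmin 0.084 zmax 0.035
  ang 90 rmin 0.077 zmax 0.027
[0.45, -0.119]
  ang -30 rmin 0.084 zmax 0.025
```

```bash
cat > plan.py <<'E'
# plan.py x y z zangle_deg nrows [start from current pose]
import sys
from h import *
x,y,z,ang,n=map(float,sys.argv[1:6]);n=int(n)
o=get_obs();M=R.from_rotvec(o["ee_rot"]).as_matrix();p=np.array(o["ee_pos"])
cur=np.degrees(np.arctan2(M[1,2],M[0,2]));tw=-np.radians((ang-cur+180)%360-180)
d=np.array([x,y,z])-p
print("t",round(o["time_s"],2),"p",p.round(4),"ang",cur.round(1),"tilt",M[:,0].round(4),"q6",round(o["q"][5],2),"d",d.round(4),"F",np.round(o["contact_force"],1),"w",round(o["grip_width"]*85.4,1))
for i in range(n):
    print((M.T@d/n*100).round(2).tolist(),round(tw/n,3)); M=M@R.from_rotvec([tw/n,0,0]).as_matrix()
E
python3 plan.py .6025 -.0064 .15 121.1 16
```

```text
t 0.1 p [0.1884 0.5165 0.2558] ang 70.0 tilt [-5.e-04 -9.e-04 -1.e+00] q6 -0.07 d [ 0.4141 -0.5229 -0.1058] F [-0.2 -0.8  0.1] w 85.4
[0.66, -3.55, -2.18] -0.056
[0.66, -3.42, -2.38] -0.056
[0.66, -3.29, -2.56] -0.056
[0.66, -3.14, -2.74] -0.056
[0.66, -2.98, -2.91] -0.056
[0.66, -2.81, -3.08] -0.056
[0.66, -2.64, -3.23] -0.056
[0.66, -2.45, -3.37] -0.056
[0.66, -2.26, -3.5] -0.056
[0.66, -2.06, -3.62] -0.056
[0.66, -1.86, -3.73] -0.056
[0.66, -1.65, -3.83] -0.056
[0.66, -1.43, -3.92] -0.056
[0.66, -1.21, -3.99] -0.056
[0.66, -0.99, -4.05] -0.056
[0.66, -0.76, -4.1] -0.056
```

Request:
arm_command:
  series:
    - [[0.66,-3.55,-2.18,-0.056,8.5],[0.66,-3.42,-2.38,-0.056,8],[0.66,-3.29,-2.56,-0.056,7],[0.66,-3.14,-2.74,-0.056,6],[0.66,-2.98,-2.91,-0.056,5.4],[0.66,-2.81,-3.08,-0.056,5.4],[0.66,-2.64,-3.23,-0.056,5.4],[0.66,-2.45,-3.37,-0.056,5.4]]
  squeeze: 60

```text
time_s: 1.1
ee_pos: [0.3963, 0.2543, 0.2032]
ee_rot: [-1.283, 1.16, 1.283]
contact_force: [0.7, 0.7, 0.7]
grip_width: 0.631
```

Request:
arm_command:
  series:
    - [[0.66,-2.26,-3.5,-0.056,5.4],[0.66,-2.06,-3.62,-0.056,5.4],[0.66,-1.86,-3.73,-0.056,5.4],[0.66,-1.65,-3.83,-0.056,5.4],[0.66,-1.43,-3.92,-0.056,5.4],[0.66,-1.21,-3.99,-0.056,5.4],[0.66,-0.99,-4.05,-0.056,5.4],[0.66,-0.76,-4.1,-0.056,5.4]]

```text
time_s: 2.1
ee_pos: [0.6041, -0.0065, 0.1501]
ee_rot: [-1.6, 0.898, 1.601]
contact_force: [0.1, 0.2, 0.2]
grip_width: 0.631
```

```bash
cat > look.py <<'E'
# look.py outname x y z : wrist picture, brass-top measurement by depth near expected, crop
import sys
from h import *
o=get_obs();p,d=capture("wrist");c=cam("wrist",o)
cv2.imwrite(f"pics/{sys.argv[1]}.png",p[:,:,::-1])
e=np.array(list(map(float,sys.argv[2:5])))
print("expected px",proj(c,e).round(1).tolist())
P,u,v=cloud(c,d);m=(np.hypot(*(P[:,:2]-e[:2]).T)<.03)&(abs(P[:,2]-e[2])<.006)
if m.sum()>10:
    uv=np.c_[u[m],v[m]].astype(np.float32);xy=plane(c,uv,e[2])[:,:2].astype(np.float32)
    (cx,cy),r=cv2.minEnclosingCircle(xy);print("n",m.sum(),"zmed",np.median(P[m,2]).round(4),"mean",xy.mean(0).round(4),"circle",round(cx,4),round(cy,4),"r",round(r,4))
E
python3 look.py w1 .6025 -.0064 .07; python3 plan.py .6025 -.0064 .06 121.1 8
```

```text
expected px [[283.4, 235.9]]
n 1873 zmed 0.0697 mean [ 0.5999 -0.0083] circle 0.6002 -0.0084 r 0.0165
t 2.15 p [ 0.6058 -0.0101  0.1491] ang 121.4 tilt [-6.e-04 -7.e-04 -1.e+00] q6 -2.2 d [-0.0033  0.0037 -0.0891] F [ 1.6 -3.9 -1.1] w 54.0
[1.11, 0.01, 0.06] 0.001
[1.11, 0.01, 0.06] 0.001
[1.11, 0.01, 0.06] 0.001
[1.11, 0.01, 0.06] 0.001
[1.11, 0.01, 0.06] 0.001
[1.11, 0.01, 0.06] 0.001
[1.11, 0.01, 0.06] 0.001
[1.11, 0.01, 0.06] 0.001
```

View pics/w1.png

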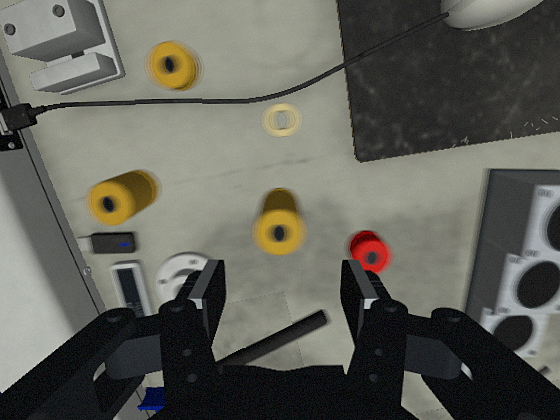

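The wrist view shows pillar_70 between the fingers at (280,232), slightly blurred by residual motion. I go down a little, settle and look again.

Request:
arm_command:
  series:
    - [[1.0,0,0,0,5.4],[1.0,0,0,0,5.4],[1.0,0,0,0,5.4],[0.5,0,0,0,5.4],[0,0,0,0,5.4],[0,0,0,0,5.4],[0,0,0,0,5.4],[0,0,0,0,5.4]]

```text
time_s: 3.15
ee_pos: [0.6036, -0.0054, 0.1159]
ee_rot: [-1.599, 0.899, 1.599]
contact_force: [0.6, -0.7, -0.4]
grip_width: 0.63
```

```bash
python3 look.py w2 .6025 -.0064 .07; python3 plan.py .6025 -.0064 .06 121.1 1;python3 look.py w2 .6025 -.0064 .07
```

```text
expected px [[281.4, 257.5]]
n 2600 zmed 0.0697 mean [ 0.5997 -0.0085] circle 0.5999 -0.0085 r 0.0165
t 3.2 p [ 0.6036 -0.0054  0.1158] ang 121.3 tilt [ 3.e-04 -0.e+00 -1.e+00] q6 -2.19 d [-0.0011 -0.001  -0.0558] F [ 0.1  0.3 -0.4] w 54.2
[5.58, 0.14, -0.03] 0.003
expected px [[281.3, 257.5]]
n 2603 zmed 0.0697 mean [ 0.5997 -0.0085] circle 0.5999 -0.0085 r 0.0165
```

Request:
arm_command:
  series:
    - [[1.0,0.4,-0.06,0,5.4],[1.4,0,0,0,5.4],[1.4,0,0,0,5.4],[1.2,0,0,0,5.4],[0.6,0,0,0,5.4],[0,0,0,0,5.0],[0,0,0,0,2.8],[0,0,0,0,2.8]]

```text
time_s: 4.25
ee_pos: [0.6008, -0.008, 0.0604]
ee_rot: [-1.6, 0.899, 1.598]
contact_force: [0.5, 0.3, 3.9]
grip_width: 0.36
```

Request:
arm_command:
  series:
    - [[0,0,0,0,2.8],[0,0,0,0,2.8],[0,0,0,0,2.8],[-1,0,0,0,2.8],[-2,0,0,0,2.8],[-2,0,0,0,2.8],[-2,0,0,0,2.8],[-2,0,0,0,2.8]]

```text
time_s: 5.25
ee_pos: [0.6005, -0.0079, 0.1517]
ee_rot: [-1.6, 0.899, 1.598]
contact_force: [-0.1, -0.1, -2.9]
grip_width: 0.36
```

```bash
python3 plan.py .637 .255 .14 121.1 16;python3 look.py w3 .6 -.007 .15
```

```text
t 5.25 p [ 0.6005 -0.0079  0.1517] ang 121.3 tilt [ 1.e-03 -1.e-04 -1.e+00] q6 -2.19 d [ 0.0365  0.2629 -0.0117] F [-0.1 -0.1 -2.9] w 30.7
[0.07, -1.05, 1.29] 0.0
[0.07, -1.05, 1.29] 0.0
[0.07, -1.05, 1.29] 0.0
[0.07, -1.05, 1.29] 0.0
[0.07, -1.05, 1.29] 0.0
[0.07, -1.05, 1.29] 0.0
[0.07, -1.05, 1.29] 0.0
[0.07, -1.05, 1.29] 0.0
[0.07, -1.05, 1.29] 0.0
[0.07, -1.05, 1.29] 0.0
[0.07, -1.05, 1.29] 0.0
[0.07, -1.05, 1.29] 0.0
[0.07, -1.05, 1.29] 0.0
[0.07, -1.05, 1.29] 0.0
[0.07, -1.04, 1.29] 0.0
[0.07, -1.04, 1.29] 0.0
expected px [[284.3, 304.3]]
n 1844 zmed 0.1504 mean [ 0.5901 -0.0131] circle 0.5947 -0.0104 r 0.0298
```

View pics/w3.png

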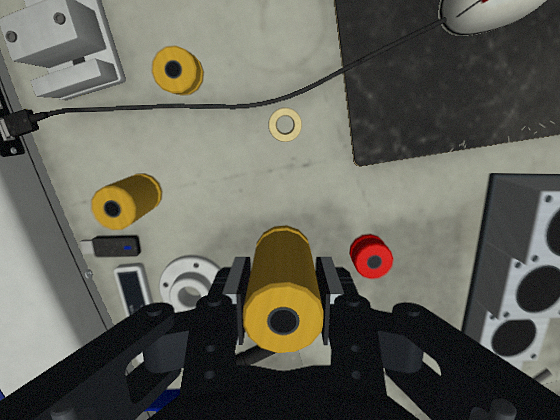

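Pillar_70 is gripped, with its hole at (283,320). I carry it above the lowest step.

Request:
arm_command:
  series:
    - [[0.1,-1.5,1.9,0,2.8],[0.2,-2.4,2.9,0,2.8],[0.2,-2.6,3.2,0,2.8],[0.2,-2.7,3.3,0,2.8],[0.2,-2.7,3.3,0,2.8],[0.2,-2.4,2.9,0,2.8],[0.1,-1.6,2.0,0,2.8],[0,-0.8,1.1,0,2.8]]

```text
time_s: 6.3
ee_pos: [0.6359, 0.256, 0.1379]
ee_rot: [-1.6, 0.899, 1.6]
contact_force: [-0.7, 0.2, -2.7]
grip_width: 0.359
```

Request:
arm_command:
  series:
    - [[0.5,0,0,0,2.8],[0.5,0,0,0,2.8],[0,0,0,0,2.8],[0,0,0,0,2.8],[0,0,0,0,2.8],[0,0,0,0,2.8],[0,0,0,0,2.8],[0,0,0,0,2.8]]

```text
time_s: 7.3
ee_pos: [0.6361, 0.2548, 0.1277]
ee_rot: [-1.599, 0.899, 1.599]
contact_force: [-0.5, 0.1, -2.6]
grip_width: 0.363
```

```bash
cat > held.py <<'E'
# held.py out top_above_tcp : held pillar's hole rel. TCP in tool y/z mm ; visible pad centroids world from wrist
import sys
from h import *
o=get_obs();p,d=capture("wrist");c=cam("wrist",o);cv2.imwrite(f"pics/{sys.argv[1]}.png",p[:,:,::-1])
M=R.from_rotvec(o["ee_rot"]).as_matrix();g=cv2.cvtColor(p,cv2.COLOR_RGB2GRAY)
h=float(sys.argv[2])
if h>-1:
    e=o["ee_pos"]+np.array([0,0,h]);s=proj(c,e)[0].round().astype(int);w=g[s[1]-22:s[1]+23,s[0]-22:s[0]+23]
    n,l,st,ce=cv2.connectedComponentsWithStats((w<75).astype(np.uint8))
    for i in range(1,n):
        if 60<st[i][4]<900:
            q=ce[i]+s-22;x=plane(c,[q],e[2])[0];print("hole px",q.round(1),"area",st[i][4],"tool off mm",(M.T@(x-o["ee_pos"])*1000).round(1))
# pads
J=np.array([[.6374,.255,.015],[.5896,.2261,.03],[.5417,.1972,.045],[.494,.1683,.06]])
n,l,st,ce=cv2.connectedComponentsWithStats((g<75).astype(np.uint8),connectivity=4)
for i,q in enumerate(proj(c,J)):
    if not(5<q[0]<555 and 5<q[1]<415):continue
    k=l[int(q[1]),int(q[0])]
    if k==0:print("pad",i,"not dark",q.round());continue
    mk=(l==k).astype(np.uint8);cn=max(cv2.findContours(mk,0,1)[0],key=len);xy=plane(c,cn[:,0].astype(float),J[i,2])[:,:2]
    (a,b),r=cv2.minEnclosingCircle(xy.astype(np.float32));print("pad",i,"px",q.round(),"n",st[k][4],"circ",round(a,4),round(b,4),"r",round(r,4),"mean",xy.mean(0).round(4))
print("p",np.round(o["ee_pos"],4),"z ang",np.degrees(np.arctan2(M[1,2],M[0,2])).round(1),"F",np.round(o["contact_force"],1))
E
python3 held.py w4 .0096
```

```text
hole px [282.9 320.3] area 682 tool off mm [-9.6 -0.1  0.5]
pad 0 px [281. 224.] n 1813 circ 0.635 0.255 r 0.0216 mean [0.6326 0.2527]
pad 1 px [281. 149.] n 3409 circ 0.5874 0.2255 r 0.0212 mean [0.5872 0.2253]
pad 2 px [281.  51.] n 4774 circ 0.5397 0.1962 r 0.0213 mean [0.5393 0.1961]
p [0.6361 0.2548 0.1277] z ang 121.3 F [-0.5  0.1 -2.6]
```

View pics/w4.png

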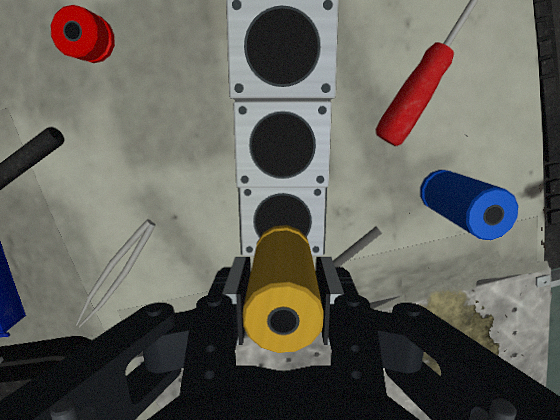

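The wrist view shows pillar_70 aligned with the row. The pads at (282,220), (282,145) and (282,47) give the lowest pad at (0.635, 0.255), matching the first two views. I lower it.

Request:
arm_command:
  series:
    - [[1.0,0.07,0,0,2.8],[1.3,0,0,0,2.8],[1.3,0,0,0,2.8],[0.9,0,0,0,2.8],[0.4,0,0,0,2.8],[0.2,0,0,0,2.8],[0,0,0,0,2.8],[0,0,0,0,2.8]]

```text
time_s: 8.35
ee_pos: [0.6357, 0.2545, 0.0771]
ee_rot: [-1.599, 0.899, 1.599]
contact_force: [-0.8, -0.5, -3.9]
grip_width: 0.361
```

Request:
arm_command:
  series:
    - [[0.05,0,0,0,2.8],[0.05,0,0,0,2.8],[0.05,0,0,0,2.8],[0,0,0,0,2.8],[0,0,0,0,2.8],[0,0,0,0,2.8],[0,0,0,0,2.8],[0,0,0,0,2.8]]

```text
time_s: 9.35
ee_pos: [0.6356, 0.2545, 0.0754]
ee_rot: [-1.599, 0.899, 1.599]
contact_force: [-1.3, -0.4, 2.3]
grip_width: 0.36
```

Contact: the vertical force went from -3.9 to +2.3 N. I release and lift.

Request:
arm_command:
  series:
    - [[0,0,0,0,3.8],[0,0,0,0,4.8],[0,0,0,0,5.4],[0,0,0,0,5.4],[-1.0,0,0,0,5.4],[-2.5,0,0,0,5.4],[-3,0,0,0,5.4],[-2,0,0,0,5.4]]

```text
time_s: 10.35
ee_pos: [0.6358, 0.2546, 0.1625]
ee_rot: [-1.6, 0.898, 1.597]
contact_force: [-0.9, -0.1, -0.0]
grip_width: 0.63
```

```bash
python3 look.py w5 .6355 .2545 .085;python3 plan.py .648 -.1155 .13 121.3 8
```

```text
expected px [[282.2, 238.6]]
n 1895 zmed 0.0848 mean [0.6347 0.2542] circle 0.6347 0.2541 r 0.0167
t 10.4 p [0.6364 0.2548 0.1649] ang 121.3 tilt [ 0.0048  0.0016 -1.    ] q6 -1.79 d [ 0.0116 -0.3703 -0.0349] F [0.1 0.9 3. ] w 54.2
[0.43, 2.28, -4.03] -0.0
[0.43, 2.28, -4.03] -0.0
[0.43, 2.28, -4.03] -0.0
[0.43, 2.28, -4.03] -0.0
[0.43, 2.28, -4.03] -0.0
[0.43, 2.28, -4.03] -0.0
[0.43, 2.28, -4.03] -0.0
[0.43, 2.28, -4.03] -0.0
```

Request:
arm_command:
  series:
    - [[0,1.2,-2.1,0,5.4],[0,2.4,-4.2,0,5.4],[0.2,2.7,-4.8,0,5.4],[0.4,2.7,-4.8,0,5.4],[0.7,2.7,-4.8,0,5.4],[0.8,2.7,-4.8,0,5.4],[0.8,2.4,-4.2,0,5.4],[0.6,1.4,-2.5,0,5.4]]

```text
time_s: 11.4
ee_pos: [0.6459, -0.1187, 0.1235]
ee_rot: [-1.596, 0.902, 1.599]
contact_force: [0.8, 0.4, -0.5]
grip_width: 0.636
```

Request:
arm_command:
  series:
    - [[0.5,0,0,0,5.4],[0.5,0,0,0,5.4],[0.5,0,0,0,5.4],[0.5,0,0,0,5.4],[0,0,0,0,5.4],[0,0,0,0,5.4],[0,0,0,0,5.4],[0,0,0,0,5.4]]

```text
time_s: 12.4
ee_pos: [0.6473, -0.1152, 0.1053]
ee_rot: [-1.599, 0.899, 1.599]
contact_force: [-0.4, -0.4, 1.0]
grip_width: 0.629
```

```bash
python3 look.py w6 .648 -.1155 .055;python3 plan.py .6475 -.116 .046 121.3 1
```

```text
expected px [[280.8, 257.4]]
n 2445 zmed 0.0547 mean [ 0.6469 -0.1161] circle 0.6469 -0.1161 r 0.0167
t 12.45 p [ 0.6473 -0.1152  0.1053] ang 121.3 tilt [ 2.e-04 -0.e+00 -1.e+00] q6 -2.35 d [ 0.0002 -0.0008 -0.0593] F [-0.4 -0.8  0.4] w 54.2
[5.93, 0.02, -0.07] -0.0
```

View pics/w6.png

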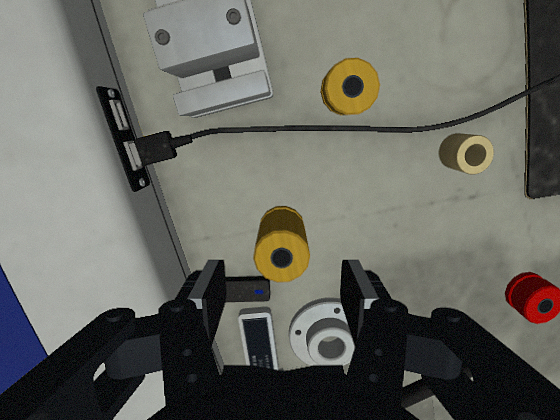

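Pillar_55 is centred between the fingers at (282,250). The left finger clears the USB stick and the box edge with a narrower opening.

Request:
arm_command:
  series:
    - [[1.0,0.08,-0.06,0,4.6],[1.4,0,0,0,4.6],[1.4,0,0,0,4.6],[1.2,0,0,0,4.6],[0.7,0,0,0,4.6],[0,0,0,0,4.6],[0,0,0,0,2.8],[0,0,0,0,2.8]]

```text
time_s: 13.45
ee_pos: [0.6472, -0.1163, 0.0488]
ee_rot: [-1.6, 0.899, 1.598]
contact_force: [0.5, -0.4, 1.7]
grip_width: 0.36
```

Request:
arm_command:
  series:
    - [[0,0,0,0,2.8],[0,0,0,0,2.8],[0,0,0,0,2.8],[-1,0,0,0,2.8],[-2.5,0,0,0,2.8],[-3,0,0,0,2.8],[-2.5,0,0,0,2.8],[-1,0,0,0,2.8]]

```text
time_s: 14.45
ee_pos: [0.647, -0.1161, 0.1496]
ee_rot: [-1.6, 0.899, 1.598]
contact_force: [-0.0, 0.1, -2.6]
grip_width: 0.358
```

```bash
python3 plan.py .5872 .2253 .148 121.3 8
```

```text
t 14.45 p [ 0.647  -0.1161  0.1496] ang 121.3 tilt [ 1.2e-03 -3.0e-04 -1.0e+00] q6 -2.35 d [-0.0598  0.3414 -0.0016] F [-0.   0.1 -2.6] w 30.5
[0.02, -1.58, 4.04] -0.0
[0.02, -1.58, 4.04] -0.0
[0.02, -1.58, 4.04] -0.0
[0.02, -1.58, 4.04] -0.0
[0.02, -1.58, 4.04] -0.0
[0.02, -1.58, 4.04] -0.0
[0.02, -1.58, 4.04] -0.0
[0.02, -1.58, 4.04] -0.0
```

Request:
arm_command:
  series:
    - [[0,-0.8,2.1,0,2.8],[0,-1.6,4.1,0,2.8],[0,-1.9,4.9,0,2.8],[0,-2.0,5.1,0,2.8],[0,-2.0,5.1,0,2.8],[0,-1.9,4.9,0,2.8],[0,-1.5,3.9,0,2.8],[0,-0.9,2.2,0,2.8]]

```text
time_s: 15.45
ee_pos: [0.5849, 0.2282, 0.1468]
ee_rot: [-1.599, 0.899, 1.603]
contact_force: [0.3, -0.3, -2.0]
grip_width: 0.36
```

Request:
arm_command:
  series:
    - [[1,0,0,0,2.8],[1,0,0,0,2.8],[0.5,0,0,0,2.8],[0,0,0,0,2.8],[0,0,0,0,2.8],[0,0,0,0,2.8],[0,0,0,0,2.8],[0,0,0,0,2.8]]

```text
time_s: 16.45
ee_pos: [0.5868, 0.2253, 0.1233]
ee_rot: [-1.599, 0.899, 1.599]
contact_force: [0.3, 0.3, -3.1]
grip_width: 0.354
```

```bash
python3 held.py w7 .0062;python3 plan.py .5874 .2254 .0788 121.3 1
```

```text
hole px [282.9 317.4] area 641 tool off mm [-6.2 -1.   0.4]
pad 0 not dark [281. 296.]
pad 1 px [281. 235.] n 2012 circ 0.5877 0.2257 r 0.0215 mean [0.5844 0.2232]
pad 2 px [281. 154.] n 4079 circ 0.5396 0.1964 r 0.0212 mean [0.5394 0.1962]
pad 3 px [281.  47.] n 5817 circ 0.4919 0.1672 r 0.0213 mean [0.4918 0.167 ]
p [0.5868 0.2253 0.1233] z ang 121.3 F [ 0.3  0.3 -3.1]
t 16.5 p [0.5868 0.2253 0.1233] ang 121.3 tilt [ 1.e-04  0.e+00 -1.e+00] q6 -1.81 d [ 0.0006  0.0001 -0.0445] F [-0.3  0.  -3.3] w 30.3
[4.45, -0.06, -0.02] -0.0
```

The pillar_55 hole lies within 1 mm of the second pad's centre. I lower it.

Request:
arm_command:
  series:
    - [[1.0,0.04,-0.06,0,2.8],[1.4,0,0,0,2.8],[1.2,0,0,0,2.8],[0.6,0,0,0,2.8],[0.2,0,0,0,2.8],[0.03,0,0,0,2.8],[0.03,0,0,0,2.8],[0,0,0,0,2.8]]

```text
time_s: 17.5
ee_pos: [0.5869, 0.2246, 0.0789]
ee_rot: [-1.599, 0.899, 1.598]
contact_force: [0.4, -0.9, -2.8]
grip_width: 0.359
```

Request:
arm_command:
  series:
    - [[0.05,0,0,0,2.8],[0.05,0,0,0,2.8],[0,0,0,0,2.8],[0,0,0,0,2.8],[0,0,0,0,2.8],[0,0,0,0,2.8],[0,0,0,0,2.8],[0,0,0,0,2.8]]

```text
time_s: 18.5
ee_pos: [0.587, 0.2247, 0.0788]
ee_rot: [-1.6, 0.898, 1.598]
contact_force: [-4.5, -1.3, 9.2]
grip_width: 0.36
```

Contact at 9 N. I release and lift.

Request:
arm_command:
  series:
    - [[-0.05,0,0,0,2.8],[0,0,0,0,3.8],[0,0,0,0,4.8],[0,0,0,0,4.8],[-1.0,0,0,0,4.8],[-2.5,0,0,0,4.8],[-3,0,0,0,4.8],[-1.5,0,0,0,4.8]]

```text
time_s: 19.5
ee_pos: [0.5872, 0.2247, 0.1603]
ee_rot: [-1.6, 0.897, 1.597]
contact_force: [0.6, 0.1, 0.7]
grip_width: 0.56
```

```bash
python3 look.py w8 .5874 .2255 .085;python3 plan.py .4487 -.121 .1 121.3 8
```

```text
expected px [[282.9, 241.1]]
n 1920 zmed 0.0848 mean [0.5868 0.2249] circle 0.587 0.2249 r 0.0166
t 19.55 p [0.5875 0.2248 0.1616] ang 121.3 tilt [ 0.0038  0.0012 -1.    ] q6 -1.81 d [-0.1388 -0.3458 -0.0616] F [0.6 1.1 2.6] w 48.1
[0.76, 3.73, -2.79] -0.0
[0.76, 3.73, -2.79] -0.0
[0.76, 3.73, -2.79] -0.0
[0.76, 3.73, -2.79] -0.0
[0.76, 3.73, -2.79] -0.0
[0.76, 3.73, -2.79] -0.0
[0.76, 3.73, -2.79] -0.0
[0.76, 3.73, -2.79] -0.0
```

Request:
arm_command:
  series:
    - [[0,2.0,-1.5,0,4.8],[0,3.9,-2.9,0,4.8],[0.3,4.4,-3.3,0,4.8],[0.8,4.6,-3.5,0,4.8],[1,4.6,-3.5,0,4.8],[1,4.4,-3.3,0,4.8],[1,3.7,-2.7,0,4.8],[1,2.2,-1.6,0,4.8]]

```text
time_s: 20.55
ee_pos: [0.4468, -0.1224, 0.1064]
ee_rot: [-1.598, 0.9, 1.599]
contact_force: [0.6, 0.7, -0.0]
grip_width: 0.564
```

Request:
arm_command:
  series:
    - [[0.6,0,0,0,4.8],[0.4,0,0,0,4.8],[0,0,0,0,4.8],[0,0,0,0,4.8],[0,0,0,0,4.8],[0,0,0,0,4.8],[0,0,0,0,4.8],[0,0,0,0,4.8]]

```text
time_s: 21.55
ee_pos: [0.4479, -0.1208, 0.0971]
ee_rot: [-1.599, 0.899, 1.599]
contact_force: [-0.4, -0.0, 0.4]
grip_width: 0.562
```

```bash
python3 look.py w9 .4487 -.121 .04;python3 plan.py .4487 -.121 .036 121.3 1
```

```text
expected px [[280.9, 252.8]]
n 2288 zmed 0.0397 mean [ 0.4475 -0.1211] circle 0.4476 -0.1211 r 0.0167
t 21.6 p [ 0.4479 -0.1208  0.0971] ang 121.3 tilt [ 0. -0. -1.] q6 -2.46 d [ 0.0008 -0.0002 -0.0611] F [ 0.1 -0.3 -1.1] w 47.9
[6.11, -0.05, -0.06] -0.0
```

Request:
arm_command:
  series:
    - [[1.2,0.04,0,0,4.8],[1.6,0,0,0,4.8],[1.5,0,0,0,4.8],[1.2,0,0,0,4.8],[0.6,0,0,0,4.8],[0,0,0,0,4.8],[0,0,0,0,2.8],[0,0,0,0,2.8]]

```text
time_s: 22.6
ee_pos: [0.4479, -0.1211, 0.0367]
ee_rot: [-1.6, 0.899, 1.598]
contact_force: [-2.7, -0.5, 5.1]
grip_width: 0.353
```

Request:
arm_command:
  series:
    - [[0,0,0,0,2.8],[0,0,0,0,2.8],[0,0,0,0,2.8],[-1,0,0,0,2.8],[-3,0,0,0,2.8],[-3.5,0,0,0,2.8],[-3,0,0,0,2.8],[-1,0,0,0,2.8]]

```text
time_s: 23.6
ee_pos: [0.448, -0.1211, 0.1528]
ee_rot: [-1.601, 0.899, 1.597]
contact_force: [0.5, -0.5, -3.1]
grip_width: 0.355
```

```bash
python3 plan.py .5396 .1963 .148 121.3 8
```

```text
t 23.6 p [ 0.448  -0.1211  0.1528] ang 121.3 tilt [ 2.6e-03 -9.0e-04 -1.0e+00] q6 -2.46 d [ 0.0916  0.3174 -0.0048] F [ 0.5 -0.5 -3.1] w 30.3
[0.06, -3.04, 2.79] -0.0
[0.06, -3.04, 2.79] -0.0
[0.06, -3.04, 2.79] -0.0
[0.06, -3.04, 2.79] -0.0
[0.06, -3.04, 2.79] -0.0
[0.06, -3.04, 2.79] -0.0
[0.06, -3.04, 2.79] -0.0
[0.06, -3.04, 2.79] -0.0
```

Request:
arm_command:
  series:
    - [[0,-1.5,1.4,0,2.8],[0,-3.1,2.8,0,2.8],[0,-3.7,3.4,0,2.8],[0,-3.9,3.5,0,2.8],[0,-3.9,3.5,0,2.8],[0,-3.7,3.4,0,2.8],[0,-2.9,2.8,0,2.8],[0,-1.6,1.5,0,2.8]]

```text
time_s: 24.6
ee_pos: [0.5391, 0.1974, 0.15]
ee_rot: [-1.599, 0.9, 1.601]
contact_force: [0.5, -0.1, -2.3]
grip_width: 0.351
```

Request:
arm_command:
  series:
    - [[1,0,0,0,2.8],[1.2,0,0,0,2.8],[0.6,0,0,0,2.8],[0,0,0,0,2.8],[0,0,0,0,2.8],[0,0,0,0,2.8],[0,0,0,0,2.8],[0,0,0,0,2.8]]

```text
time_s: 25.6
ee_pos: [0.5394, 0.1958, 0.1232]
ee_rot: [-1.599, 0.899, 1.599]
contact_force: [-0.1, -0.6, -2.6]
grip_width: 0.355
```

```bash
python3 held.py w10 .0033;python3 plan.py .5396 .1963 .0817 121.3 1
```

```text
hole px [282.8 313. ] area 628 tool off mm [-3.3 -0.9  0.4]
pad 0 px [282. 356.] n 281 circ 0.6376 0.256 r 0.0088 mean [0.6375 0.2561]
pad 1 px [282. 307.] n 628 circ 0.5937 0.2297 r 0.0114 mean [0.5938 0.2295]
pad 2 px [282. 243.] n 2323 circ 0.5398 0.1964 r 0.0214 mean [0.5365 0.1943]
pad 3 px [282. 157.] n 4792 circ 0.4919 0.1672 r 0.0213 mean [0.4915 0.1671]
p [0.5394 0.1958 0.1232] z ang 121.3 F [-0.1 -0.6 -2.6]
t 25.65 p [0.5394 0.1958 0.1231] ang 121.3 tilt [ 1.e-04 -0.e+00 -1.e+00] q6 -1.83 d [ 0.0002  0.0005 -0.0414] F [ 0.  -0.8 -3. ] w 30.3
[4.14, -0.04, 0.03] -0.0
```

View pics/w10.png

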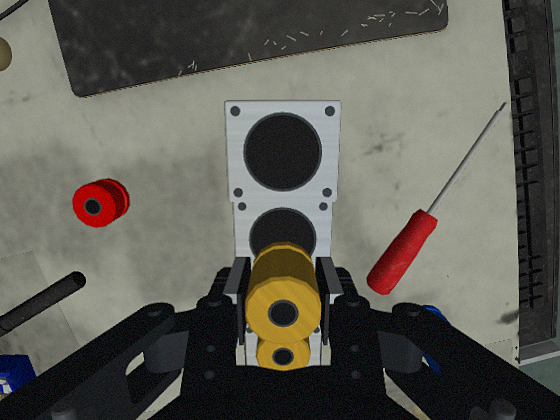

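Pillar_40 is above the third pad at (282,235), with pillar_55 standing behind it at (283,355). I lower it.

Request:
arm_command:
  series:
    - [[1.0,0.04,0,0,2.8],[1.3,0,0,0,2.8],[1.0,0,0,0,2.8],[0.6,0,0,0,2.8],[0.15,0,0,0,2.8],[0.05,0,0,0,2.8],[0.05,0,0,0,2.8],[0,0,0,0,2.8]]

```text
time_s: 26.65
ee_pos: [0.5392, 0.1956, 0.0818]
ee_rot: [-1.599, 0.899, 1.599]
contact_force: [0.6, 0.4, -2.3]
grip_width: 0.355
```

Request:
arm_command:
  series:
    - [[0.04,0,0,0,2.8],[0.04,0,0,0,2.8],[0,0,0,0,2.8],[0,0,0,0,2.8],[0,0,0,0,2.8],[0,0,0,0,2.8],[0,0,0,0,2.8],[0,0,0,0,2.8]]

```text
time_s: 27.65
ee_pos: [0.5392, 0.1956, 0.0818]
ee_rot: [-1.599, 0.899, 1.599]
contact_force: [-5.6, -1.8, 6.2]
grip_width: 0.354
```

Request:
arm_command:
  series:
    - [[-0.05,0,0,0,2.8],[0,0,0,0,3.8],[0,0,0,0,4.8],[0,0,0,0,4.8],[-1.0,0,0,0,4.8],[-2.5,0,0,0,4.8],[-3,0,0,0,4.8],[-1.5,0,0,0,4.8]]

```text
time_s: 28.65
ee_pos: [0.5395, 0.1957, 0.1634]
ee_rot: [-1.6, 0.897, 1.597]
contact_force: [0.2, -0.6, 0.3]
grip_width: 0.558
```

```bash
python3 look.py w11 .5396 .1963 .085;python3 plan.py .549 -.129 .11 75 8
```

```text
expected px [[282.7, 239.0]]
n 1871 zmed 0.0848 mean [0.5389 0.1959] circle 0.5389 0.1962 r 0.0166
t 28.7 p [0.5399 0.1958 0.1646] ang 121.3 tilt [ 0.0038  0.0011 -1.    ] q6 -1.83 d [ 0.0091 -0.3248 -0.0546] F [1.1 0.5 2.8] w 47.8
[0.68, 2.01, -3.53] 0.101
[0.68, 1.65, -3.71] 0.101
[0.68, 1.27, -3.86] 0.101
[0.68, 0.87, -3.97] 0.101
[0.68, 0.47, -4.04] 0.101
[0.68, 0.06, -4.06] 0.101
[0.68, -0.35, -4.05] 0.101
[0.68, -0.76, -3.99] 0.101
```

Request:
arm_command:
  series:
    - [[0,2.0,-3.5,0.101,4.8],[0.2,1.65,-3.7,0.101,4.8],[0.4,1.25,-3.85,0.101,4.8],[0.8,0.85,-4.0,0.101,4.8],[1,0.45,-4.05,0.101,4.8],[1,0.05,-4.05,0.101,4.8],[1,-0.35,-4.05,0.101,4.8],[1,-0.75,-4.0,0.101,4.8]]

```text
time_s: 29.7
ee_pos: [0.5479, -0.1303, 0.1063]
ee_rot: [-1.011, 1.324, 1.012]
contact_force: [1.9, 0.2, -0.2]
grip_width: 0.564
```

Request:
arm_command:
  series:
    - [[0.5,0,0,0,4.8],[0.5,0,0,0,4.8],[0.5,0,0,0,4.8],[0,0,0,0,4.8],[0,0,0,0,4.8],[0,0,0,0,4.8],[0,0,0,0,4.8],[0,0,0,0,4.8]]

```text
time_s: 30.7
ee_pos: [0.5483, -0.1291, 0.0923]
ee_rot: [-1.014, 1.322, 1.014]
contact_force: [-0.2, -0.2, 0.9]
grip_width: 0.562
```

```bash
python3 look.py w12 .549 -.129 .025;python3 plan.py .549 -.129 .029 75 1
```

```text
expected px [[285.2, 245.8]]
n 2077 zmed 0.0246 mean [ 0.5469 -0.1284] circle 0.547 -0.1284 r 0.0166
t 30.75 p [ 0.5483 -0.1291  0.0923] ang 75.0 tilt [ 1.e-04 -0.e+00 -1.e+00] q6 -1.61 d [ 0.0007  0.0001 -0.0633] F [-0.   0.3  0.3] w 48.1
[6.33, -0.06, 0.03] -0.0
```

View pics/w12.png

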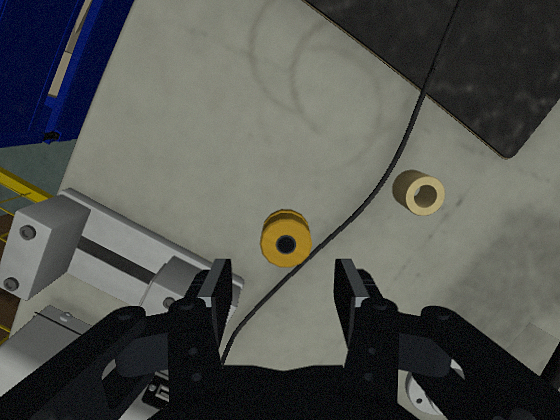

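The wrist view shows pillar_25 at (286,240) with the cable just to its right at about (318,248). The fixture is 30 mm or more left of it. I check the cable and fixture heights against the fingertip height.

```bash
python3 - <<'E'
from h import *
o=get_obs();p,d=capture("wrist");c=cam("wrist",o);P,u,v=cloud(c,d);M=R.from_rotvec(o["ee_rot"]).as_matrix()
t=(P-[.547,-.1284,0])@M*1000
g=cv2.cvtColor(p,cv2.COLOR_RGB2GRAY)[v,u]
m=(g<70)&(abs(t[:,1])<14)&(t[:,2]>10)&(t[:,2]<45)&(P[:,2]<.02)
print("cable n",m.sum(),"z",np.percentile(P[m,2],[5,50,95]).round(4),"tool z",np.percentile(t[m,2],[1,99]).round(1),"wide y",t[m,1].min().round(),t[m,1].max().round())
m=(t[:,2]<-20)&(t[:,2]>-60)&(abs(t[:,1])<20)&(P[:,2]>.012)&(P[:,2]<.06)
for a in range(-60,-20,5):
    s=m&(t[:,2]>=a)&(t[:,2]<a+5)
    if s.sum()>3:print(a,s.sum(),P[s,2].max().round(3),"y",t[s,1].min().round(),t[s,1].max().round())
E
```

```text
cable n 271 z [0.0028 0.0043 0.0139] tool z [10.7 44.8] wide y -14.0 12.0
```

The cable top is about 4 mm and the fixture stays clear. I grip with the tips about 8 mm above the table.

Request:
arm_command:
  series:
    - [[1.2,0.14,0.03,0,4.8],[1.6,0,0,0,4.8],[1.5,0,0,0,4.8],[1.1,0,0,0,4.8],[0.5,0,0,0,4.8],[0,0,0,0,4.8],[0,0,0,0,2.8],[0,0,0,0,2.8]]

```text
time_s: 31.8
ee_pos: [0.5474, -0.1285, 0.0341]
ee_rot: [-1.015, 1.321, 1.013]
contact_force: [-1.2, 1.1, 4.7]
grip_width: 0.347
```

Request:
arm_command:
  series:
    - [[0,0,0,0,2.8],[0,0,0,0,2.8],[0,0,0,0,2.8],[-1,0,0,0,2.8],[-3,0,0,0,2.8],[-3.5,0,0,0,2.8],[-3,0,0,0,2.8],[-1,0,0,0,2.8]]

```text
time_s: 32.8
ee_pos: [0.5475, -0.1286, 0.1503]
ee_rot: [-1.016, 1.32, 1.012]
contact_force: [0.3, -1.1, -1.4]
grip_width: 0.346
```

```bash
python3 plan.py .4919 .1671 .145 121.3 8; python3 held.py w13 -.008
```

```text
t 32.8 p [ 0.5475 -0.1286  0.1503] ang 75.0 tilt [ 2.8e-03 -9.0e-04 -1.0e+00] q6 -1.6 d [-0.0556  0.2957 -0.0053] F [ 0.3 -1.1 -1.4] w 29.5
[0.06, 1.63, 3.39] -0.101
[0.06, 1.28, 3.54] -0.101
[0.06, 0.92, 3.65] -0.101
[0.06, 0.54, 3.72] -0.101
[0.06, 0.16, 3.76] -0.101
[0.06, -0.22, 3.75] -0.101
[0.06, -0.59, 3.71] -0.101
[0.06, -0.96, 3.64] -0.101
hole px [282.9 295.7] area 533 tool off mm [ 8.  -0.  -1.2]
p [ 0.5475 -0.1286  0.1503] z ang 75.0 F [ 0.3 -1.1 -1.4]
```

Request:
arm_command:
  series:
    - [[0,1.6,3.4,-0.101,2.8],[0,1.3,3.55,-0.101,2.8],[0,0.9,3.65,-0.101,2.8],[0,0.55,3.7,-0.101,2.8],[0,0.15,3.75,-0.101,2.8],[0,-0.2,3.75,-0.101,2.8],[0,-0.6,3.7,-0.101,2.8],[0,-0.95,3.65,-0.101,2.8]]

```text
time_s: 33.85
ee_pos: [0.4908, 0.1681, 0.1471]
ee_rot: [-1.601, 0.898, 1.603]
contact_force: [0.3, 0.7, -1.5]
grip_width: 0.345
```

Request:
arm_command:
  series:
    - [[0.6,0,0,0,2.8],[0.8,0,0,0,2.8],[0.6,0,0,0,2.8],[0,0,0,0,2.8],[0,0,0,0,2.8],[0,0,0,0,2.8],[0,0,0,0,2.8],[0,0,0,0,2.8]]

```text
time_s: 34.85
ee_pos: [0.4916, 0.1671, 0.1284]
ee_rot: [-1.599, 0.899, 1.599]
contact_force: [-0.7, -0.6, -1.2]
grip_width: 0.348
```

```bash
python3 held.py w14 -.0091;python3 plan.py .4919 .1671 .0941 121.3 1
```

```text
hole px [282.9 295.8] area 511 tool off mm [ 9.1 -0.4  0.5]
pad 0 px [281. 402.] n 70677 circ 0.5759 0.2149 r 0.3016 mean [0.5357 0.237 ]
pad 1 not dark [281. 364.]
pad 2 not dark [282. 314.]
pad 3 not dark [282. 249.]
p [0.4916 0.1671 0.1284] z ang 121.3 F [-0.7 -0.6 -1.2]
t 34.9 p [0.4916 0.1671 0.1284] ang 121.3 tilt [ 1.e-04  0.e+00 -1.e+00] q6 -1.86 d [ 0.0003 -0.     -0.0343] F [ 0.7 -0.1 -1.9] w 29.6
[3.43, -0.03, -0.02] -0.0
```

View pics/w14.png

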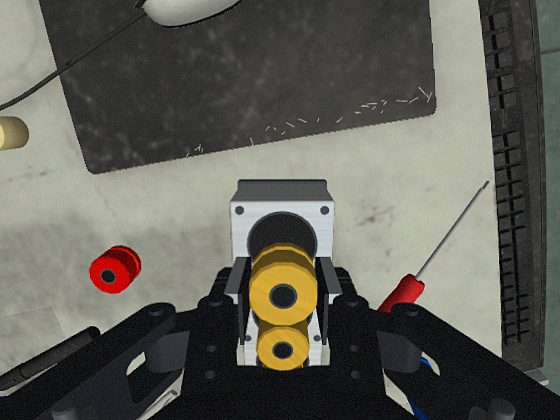

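Pillar_25 is held upright, centred over the highest pad at (283,240) to within 0.6 mm. I lower it.

Request:
arm_command:
  series:
    - [[0.8,0,-0.05,0,2.8],[1.1,0,0,0,2.8],[0.8,0,0,0,2.8],[0.5,0,0,0,2.8],[0.12,0,0,0,2.8],[0.05,0,0,0,2.8],[0.05,0,0,0,2.8],[0,0,0,0,2.8]]

```text
time_s: 35.9
ee_pos: [0.4919, 0.1667, 0.0942]
ee_rot: [-1.599, 0.899, 1.599]
contact_force: [0.2, 1.0, -2.2]
grip_width: 0.351
```

Request:
arm_command:
  series:
    - [[0.05,0,0,0,2.8],[0.03,0,0,0,2.8],[0,0,0,0,2.8],[0,0,0,0,2.8],[0,0,0,0,2.8],[0,0,0,0,2.8],[0,0,0,0,2.8],[0,0,0,0,2.8]]

```text
time_s: 36.9
ee_pos: [0.4919, 0.1667, 0.0941]
ee_rot: [-1.599, 0.899, 1.599]
contact_force: [-4.9, -1.8, 8.7]
grip_width: 0.348
```

Request:
arm_command:
  series:
    - [[-0.05,0,0,0,2.8],[0,0,0,0,3.8],[0,0,0,0,4.8],[0,0,0,0,4.8],[-1.0,0,0,0,4.8],[-2.5,0,0,0,4.8],[-3,0,0,0,4.8],[-2,0,0,0,4.8]]

```text
time_s: 37.9
ee_pos: [0.4921, 0.1667, 0.1809]
ee_rot: [-1.6, 0.898, 1.598]
contact_force: [0.6, 0.7, 0.7]
grip_width: 0.564
```

Request:
arm_command:
  series:
    - [[-1.5,0,0,0,4.8],[-1,2,0,0,4.8],[-1,4,0,0,4.8],[-1,4,0,0,4.8],[0,3,0,0,4.8],[0,1,0,0,4.8],[0,0,0,0,4.8],[0,0,0,0,4.8]]

```text
time_s: 38.9
ee_pos: [0.3728, 0.0943, 0.2238]
ee_rot: [-1.599, 0.899, 1.599]
contact_force: [0.2, 0.8, 0.1]
grip_width: 0.558
```

```bash
for e in ".6352 .2548" ".5874 .2255" ".5396 .1963" ".4919 .1671"; do python3 look.py w15 $e .085; done; python3 - <<'E'
from h import *
p,d=capture("scene");cv2.imwrite("pics/scene9.png",cv2.resize(p[100:340,120:440,::-1],(800,600),interpolation=2))
c=cam("scene");P,u,v=cloud(c,d)
for e in((.6352,.2548),(.5874,.2255),(.5396,.1963),(.4919,.1671)):
    m=(np.hypot(*(P[:,:2]-e).T)<.025)&(abs(P[:,2]-.085)<.005);print(m.sum(),P[m].mean(0).round(4))
print(get_obs()["contact_force"],get_obs()["ee_pos"])
E
```

```text
expected px [[283.0, 475.7]]
expected px [[282.8, 441.0]]
expected px [[282.6, 401.2]]
expected px [[282.4, 355.8]]
n 815 zmed 0.0847 mean [0.4893 0.1656] circle 0.4892 0.1656 r 0.0174
116 [0.6367 0.2519 0.0847]
126 [0.5891 0.2231 0.0848]
134 [0.5412 0.1935 0.0848]
150 [0.4939 0.1649 0.0845]
[ 0.64495092 -0.01708257  0.01506844] [0.37237844 0.09410107 0.22360014]
```

View pics/scene9.png

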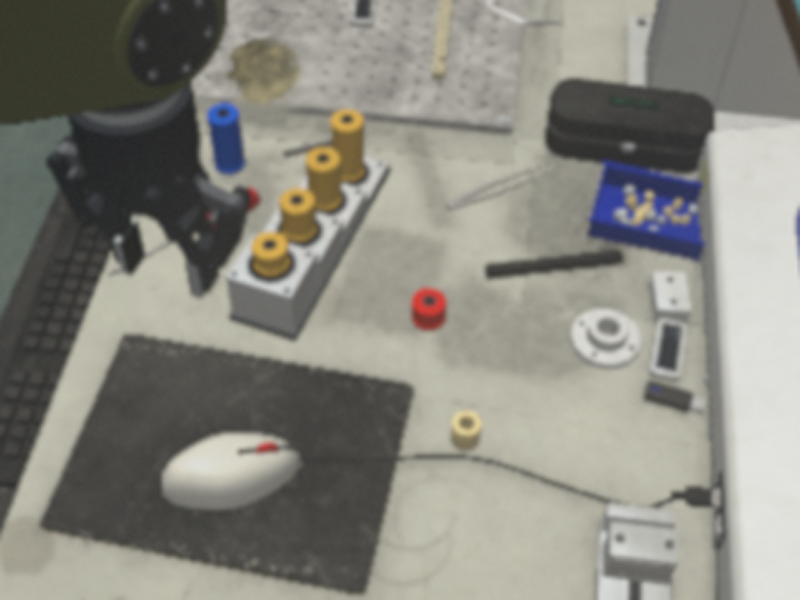

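View pics/w15.png

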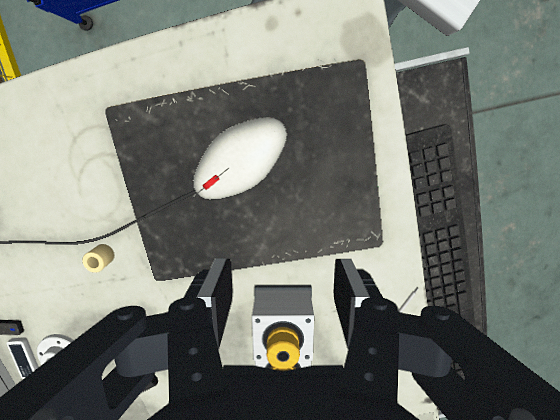

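The scene view shows all four pillars standing on the steps in order, tops level at 84.5–84.8 mm, and the gripper clear. The scene depth means are 3–4 mm off the pads. Those means had a similar y bias at the start, so I settle centring with the method used for the pads, triangulating the holes.

```bash
python3 - <<'E'
from h import *
I={n:capture(n)[0] for n in("top","scene")};C={n:cam(n) for n in I}
J=np.array([[.6374,.255],[.5896,.2261],[.5417,.1972],[.494,.1683]])
for e in J:
    q=[]
    for n in("top","scene"):
        s=proj(C[n],[*e,.085])[0].round().astype(int);k=3
        g=cv2.cvtColor(I[n],cv2.COLOR_RGB2GRAY).astype(float)[s[1]-k:s[1]+k+1,s[0]-k:s[0]+k+1]
        w=np.clip(g.max()*.62-g,0,None);i=np.indices(g.shape);q.append([s[0]-k+(w*i[1]).sum()/w.sum(),s[1]-k+(w*i[0]).sum()/w.sum()])
    t=tri(C["top"],q[0],C["scene"],q[1]);print("tri",t.round(4),"minus pad mm",((t[:2]-e)*1000).round(1),np.round(q,1).tolist())
cv2.imwrite("pics/top9.png",cv2.resize(I["top"][140:260,180:340,::-1],(800,600),interpolation=2))
E
```

```text
tri [0.6377 0.2559 0.0854] minus pad mm [0.3 0.9] [[207.0, 168.1], [258.4, 147.2]]
tri [0.5897 0.2266 0.0858] minus pad mm [0.1 0.5] [[219.6, 187.8], [248.7, 162.8]]
tri [0.5417 0.1978 0.0855] minus pad mm [-0.   0.6] [[232.2, 207.7], [238.1, 179.5]]
tri [0.4942 0.1686 0.0849] minus pad mm [0.2 0.3] [[245.2, 227.7], [227.3, 197.4]]
```

View pics/top9.png

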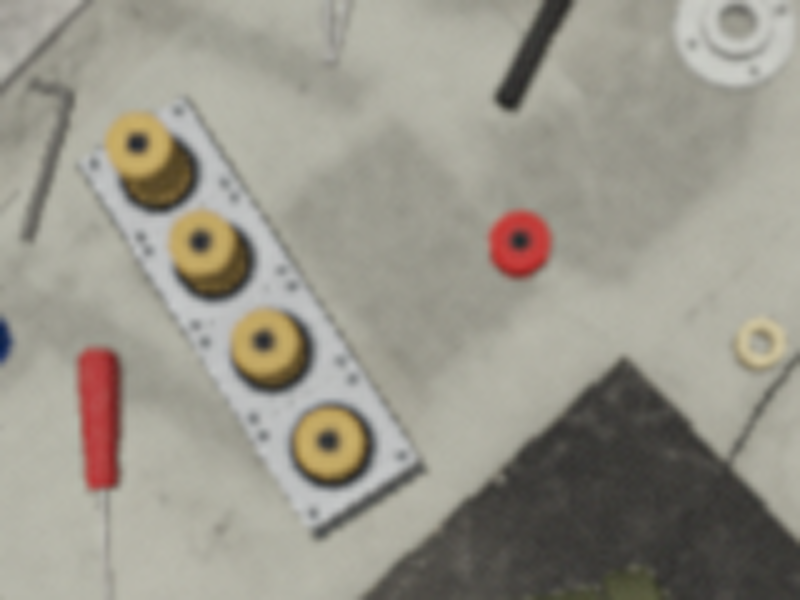

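The top view shows all four pillars upright and centred in their pads, with holes at (137,143), (200,240), (264,341) and (329,441). All are within 1 mm of the pad centres.

```bash
python3 -c "
from bench import *
print(sign_off())"
```

```text
the job is handed in; nothing more can be done
None
```

The job is done and handed in at about 39 s of robot time. I placed the 70, 55, 40 and 25 mm pillars on the lowest to highest steps, in that order. None fell, and I left the red and blue look-alikes alone.

**Last checks:**
- **Height:** depth readings put all four tops at 84.5–84.8 mm, and triangulation put them at 84.9–85.8 mm. The nominal height is 85 mm.
- **Centring:** the tapped holes, triangulated from the top and scene cameras, lie within 1 mm of the pad centres.
- **Force and clearance:** the highest force reported at the end of any move was about 10 N, and the gripper ended clear of everything.

**Disagreements:**
- The wrist camera and the two fixed cameras differed by about 2–3 mm in absolute position. I used the wrist camera for both picking and placing, so this largely cancelled.
- Averaging the scene depth put the tops 3–4 mm off the pads as that camera saw them. That averaging showed about 3 mm of y bias on one pillar at the start too, so I went by the triangulated holes instead.

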